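# Show the underside of the spice jar to the inspection camera

### The job

Take the spice jar out of the rattan tray and show its underside to the small inspection camera so that the glass can be checked for chips: hold the jar in the air with the centre of its underside straight in front of the lens, 10 cm away from it, and the underside facing the lens squarely. Do not touch the camera, and leave the tray and the other things in it where they are. Finish while still holding the jar there, keeping it still in the gripper; it is not put down.

Things in the scene. Friction and masses are not known exactly. Their poses are not given: they have to be found in the camera images.
- jar: spice jar, dark brown with a cream band and a round wooden cap (cap fixed to it); 57 mm in diameter, 89 mm high (cap: 49 mm wide, from 75 mm up), 0.13 to 0.27 kg; stands upright in the tray. Origin: centre of its underside; z runs along the jar's axis to the cap. Round: its turn about z does not matter. Grip it across its sides, e.g. 48 mm above the underside
- jar_base (a point): centre of the jar's underside (same point and axes as the jar)
- jar_cap (a point): centre of the top of the jar's cap, 89 mm along the jar's z from the underside
- lens (a point): centre of the lens front, about 0.12 m above the worktop. The camera looks along this frame's MINUS x axis: the spot 100 mm in front of the lens is (-0.100, 0, 0) here. It looks 46 to 60 degrees above level (varies) and roughly toward the robot; y is level. Lens tube 30 to 35 mm wide, 20 mm long, on a black 32x46x40 mm head that pivots 37 mm behind the lens
- cam_stand: stand of the camera: grey weighted disc 96 mm across, thin post and a fork (67 mm wide, plus a clamp knob) that carries the tilting black head; it stands fast on the worktop. Origin: centre of the disc's underside; the camera's head pivots 92 mm above it and looks toward the stand's -x side
- tray: round brown rattan tray, 342 mm across, rim 64 mm high, inner floor 10 mm above its underside. Origin: centre of its underside
- timer: round cream kitchen timer with tick marks and a red mark, 65 mm across, 58 mm high, standing in the tray. Origin: centre of its underside
- pinch: small wooden pinch bowl with salt in it, 67 mm across, 29 mm high, standing in the tray. Origin: centre of its underside
There are look-alikes about, which are no part of the job. What is shaped like the jar but orange is not meant.

How it is judged:
By the outcome, as a careful person would: the job done as asked, in the order asked, and still so for the second after the job is handed in, while the arm keeps its last pose, push and grip.
It also fails if it takes over 32 s, if anything falls off the work surface, if the arm or the gripper's body presses on something with over 40 N, if the wrist force passes 120 N, or if a joint passes its speed limit or range.

### The arm

A 7-joint arm with a two-finger parallel gripper is mounted at the origin on a cart in front of the work surface, level with it; the furniture and walls round the work are solid. World frame = base frame: x ahead of the robot, y to its left, z up, the work surface at z = 0. Lengths are in m, angles in rad, forces in N, time in s.
With the tool pointing down it reaches from about 0.4 to 0.85 m from the base axis. Payload 4.5 kg.
Tool frame: the origin (TCP) lies at the very end of the fingers, on their centre line; the grasp point (between the pads) lies 19 mm behind it (robot.grip_point_offset is the distance from the TCP to the grasp point, in m); z points along the fingers, y is the line along which they close (so a half turn about z gives the same grasp; the last joint's range is limited). The gripper opens to 88 mm and grips with 3 to 60 N. Pads are 18 mm wide; open, the fingers measure 123 mm over their backs; the gripper's body (75 mm by 187 mm) begins 45 mm behind the grasp point.
Start: joints at [1.216, 0.689, -0.195, 1.565, 0.157, 0.902, -0.215], TCP at [0.237, -0.578, 0.239] pointing down, gripper open.
Joint ranges: [-3.01, 3.01], [-0.46, 2.08], [-1.47, 1.51], [0.13, 2.56], [-1, 4.14], [0.04, 2.09], [-2.66, 2.66]. Speed limits (rad/s): [2.57, 2.57, 3.14, 3.14, 3.14, 3.14, 3.14].

### API

Orientations are given as a unit quaternion [w, x, y, z].
In Python, from station import monitor, eyes, order, robot gives the robot as it stands.
- The arm moves only by the shell command python3 -m creep 'ROWS' [FORCE]. ROWS is JSON, a list of rows, each a list of 7 numbers: the turn, a rotation vector about the tool's x, y, z in degrees, then the shift along the tool's x, y, z in m, then the finger opening in m, from 0 to 0.0881. In form: [[rx, ry, rz, dx, dy, dz, jaw], ...]. A call has 1 to 5 rows; each row is the pose to reach, as a shift and turn from the pose commanded when the call began, along the tool's axes at that moment; what a row does not reach only later rows make up. A row lasts 1/8 s, in which the tool goes at most 62.5 mm and 10.7 degrees, less where a joint would pass 70% of its speed; a pose out of reach is approached as far as the arm can. A call with a gripper value outside its range is refused whole. The fingers move at their own pace and stop on an object; FORCE is the grip in N (left out, the last holds). Time passes only in rows, so rows that repeat a pose let the fingers close. It gives the time, the measured TCP pose, the force, the opening and the grip force at its end, in the units of the state.
- monitor.read_state(): the state, without advancing time (a new reading comes with each control period).
- eyes.get_image(name): name is "side" or "top" or "wrist"; returns a dict with "color" (384x512x3 uint8, red, green, blue), "mtx" (3x3 intrinsics, pixels), "eye" and "orientation" of the camera in the world. Camera axes: x right, y down, z forward; pixel columns grow to the right and rows downward; lengths in m; the calibration is good to about 2 mm. The wrist camera is an equidistant fisheye: a pixel r from the principal point sees the ray r / f radians off the axis. A picture is of the moment at which its call begins. There is no depth.
- order.job_done(): hands the job in; it is judged then, once.
The state is a dict: "time_s": time; "qpos": joint angles; "joint_vel": joint speeds; "joint_torque": joint torques, N m; "tcp_pos": TCP position; "eef_rot": TCP orientation; "wrist_force": force on the tool from outside, world axes, zero at the start; "moment": the same for the moment, N m; "width": finger opening in m; "grasp_force": force on a finger pad.
Only numpy, scipy, OpenCV 4.12 (cv2) and the standard library are available. Lean on these libraries where they do the work, as an engineer would, in place of code of your own. Each camera call takes 0.05 s, during which the arm holds its last target. There are 200 camera calls.

## Working session

There is one attempt and no reset: what is moved stays moved. The work goes in short steps, Python scripts to look and compute and a shell command to move; the robot and the scene stay as the last step left them, time stands still between calls to the robot, and variables do not carry over. Pictures are saved under pics/ and viewed, at most 10 in all, crops included, and the job is handed in when it is done.

```bash
ls; mkdir -p pics; cat > h.py <<'E'
import numpy as np, cv2, json
from scipy.spatial.transform import Rotation as R
from station import monitor, eyes, order, robot
def rot(q): return R.from_quat([q[1],q[2],q[3],q[0]])
def snap(n):
    im=eyes.get_image(n); np.savez('pics/'+n+'.npz',**{k:np.array(v) for k,v in im.items()}); return im
def load(n): return dict(np.load('pics/'+n+'.npz'))
def M(im):
    o=np.array(im['orientation']); return o if o.shape==(3,3) else rot(o).as_matrix()
def ray(im,u,v,fish=False):
    K=np.array(im['mtx']); x=(u-K[0,2])/K[0,0]; y=(v-K[1,2])/K[1,1]
    if fish:
        r=np.hypot(x,y); d=np.array([x/r*np.sin(r),y/r*np.sin(r),np.cos(r)]) if r>1e-9 else np.array([0,0,1.])
    else: d=np.array([x,y,1.]); d/=np.linalg.norm(d)
    return np.array(im['eye']),M(im)@d
def onplane(im,u,v,z,fish=False):
    e,d=ray(im,u,v,fish); return e+d*(z-e[2])/d[2]
def proj(im,p,fish=False):
    K=np.array(im['mtx']); c=M(im).T@(np.array(p)-im['eye'])
    if fish:
        t=np.arctan2(np.hypot(c[0],c[1]),c[2]); s=t/np.hypot(c[0],c[1]); return K[0,0]*c[0]*s+K[0,2],K[1,1]*c[1]*s+K[1,2]
    return K[0,0]*c[0]/c[2]+K[0,2],K[1,1]*c[1]/c[2]+K[1,2]
def tri(rs):
    A=0;b=0
    for e,d in rs:
        P=np.eye(3)-np.outer(d,d); A=A+P; b=b+P@e
    x=np.linalg.solve(A,b); return x,[np.linalg.norm((np.eye(3)-np.outer(d,d))@(x-e)) for e,d in rs]
E
python3 - <<'E'
from h import *
a=[snap(n) for n in('top','side','wrist')]
for n,i in zip('tsw',a): print(n,np.round(i['eye'],3),np.round(i['orientation'],3).tolist(),np.round(i['mtx'],1).tolist())
print(robot.grip_point_offset, monitor.read_state())
b=np.hstack([i['color'][...,::-1] for i in a[:2]])
cv2.imwrite('pics/a.png',cv2.resize(a[0]['color'][...,::-1],(800,600)))
cv2.imwrite('pics/b.png',cv2.resize(a[1]['color'][...,::-1],(800,600)))
E
```

```text
pics
t [0.408 0.054 1.161] [0.044, -0.705, 0.706, -0.045] [[442.3, 0.0, 260.1], [0.0, 442.3, 191.1], [0.0, 0.0, 1.0]]
s [0.135 0.962 0.648] [0.096, -0.188, 0.845, -0.492] [[499.4, 0.0, 254.6], [0.0, 499.4, 192.5], [0.0, 0.0, 1.0]]
w [ 0.302 -0.551  0.383] [0.114, 0.822, -0.552, -0.077] [[297.3, 0.0, 259.6], [0.0, 297.3, 191.3], [0.0, 0.0, 1.0]]
0.0187 {'time_s': 0.15, 'qpos': array([ 1.21581824,  0.68977336, -0.19452809,  1.56603736,  0.15727438,
        0.9024887 , -0.21509518]), 'joint_vel': array([-0.00038744, -0.00085753, -0.00031509, -0.00402416,  0.00120829,
        0.00028471,  0.00039229]), 'joint_torque': array([-1.84784862e-03, -5.27860379e+01, -1.26859970e+00, -1.53585666e+01,
       -5.25105558e-02,  3.92417656e-03,  1.05553331e-04]), 'tcp_pos': array([ 0.23671799, -0.57795667,  0.23812355]), 'eef_rot': array([-6.39800747e-04,  9.81161165e-01,  1.93189885e-01, -1.64072014e-04]), 'wrist_force': array([-0.32905894, -0.1660648 ,  0.03889963]), 'moment': array([ 0.05803037, -0.00863597,  0.0380325 ]), 'grasp_force': 0.0, 'width': 0.08821378839769907}
```

View pics/a.png

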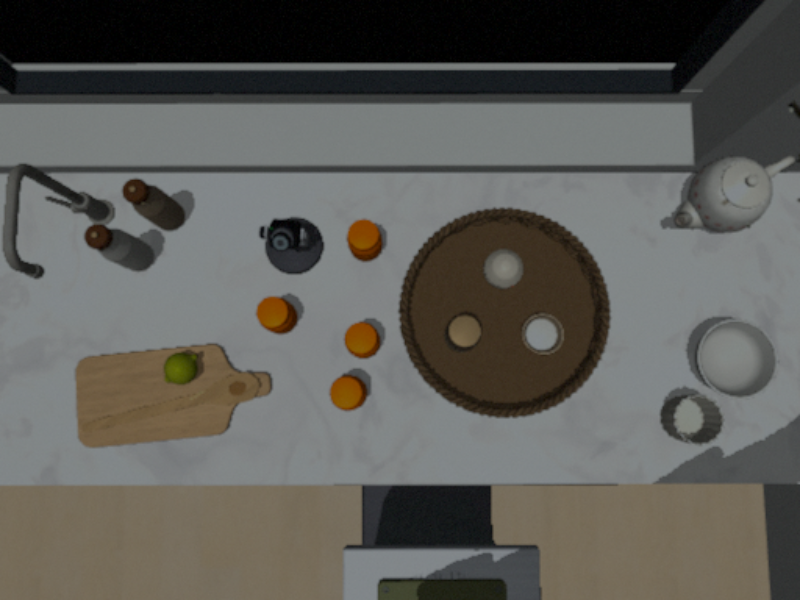

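View pics/b.png

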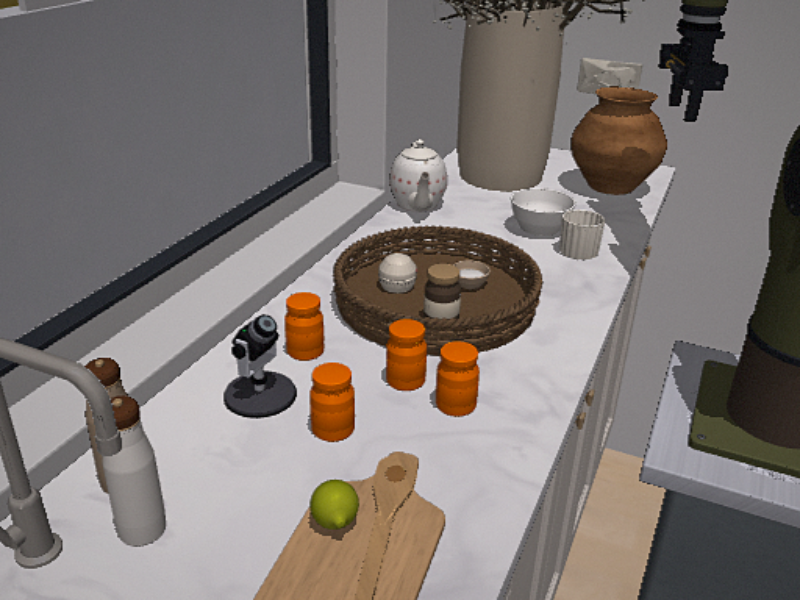

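The top view shows the jar's cap at (464,331), the timer at (504,268), the pinch bowl at (543,333), and the stand's disc near (294,245) with the lens near (282,237). In the side view the jar is at (442,290) and the lens at (265,326). The orange look-alikes stand between the tray and the camera. I'll enlarge the camera next.

```bash
python3 - <<'E'
from h import *
t=load('top');s=load('side')
a=t['color'][132:182,155:215,::-1]; b=s['color'][190:270,135:195,::-1]
A=cv2.resize(a,None,fx=6.5,fy=6.5,interpolation=cv2.INTER_CUBIC);B=cv2.resize(b,None,fx=6.5,fy=6.5,interpolation=cv2.INTER_CUBIC)
A=np.vstack([A,np.zeros((B.shape[0]-A.shape[0],A.shape[1],3),np.uint8)])
c=cv2.convertScaleAbs(np.hstack([A,B]),alpha=1.8,beta=20); cv2.imwrite('pics/c.png',c); print(c.shape)
# rough
for n,u,v,z in[('cap',464,331,.099),('timer',504,268,.068),('pinch',543,333,.039),('disc',294,245,0.005),('tray',504,311,.05),('o1',365,232,.089),('o2',275,312,.089),('o3',362,338,.089),('o4',348,391,.089)]:
    print(n,onplane(t,u*.64,v*.64,z).round(3))
print('lens',tri([ray(t,282*.64,237*.64),ray(s,265*.64,326*.64)]))
print('cap',tri([ray(t,464*.64,331*.64),ray(s,444*.64,272*.64)]))
E
```

```text
(520, 780, 3)
cap [ 0.493 -0.036  0.099]
timer [ 0.597 -0.104  0.068]
pinch [ 0.495 -0.17   0.039]
disc [0.648 0.244 0.005]
tray [ 0.53  -0.105  0.05 ]
o1 [0.652 0.118 0.089]
o2 [0.524 0.257 0.089]
o3 [0.484 0.122 0.089]
o4 [0.402 0.142 0.089]
lens (array([0.63656957, 0.24383857, 0.11273243]), [np.float64(0.001951299624572616), np.float64(0.0019512996245725522)])
cap (array([ 0.49393819, -0.03659955,  0.09324967]), [np.float64(6.198565306399519e-05), np.float64(6.198565306398121e-05)])
```

View pics/c.png

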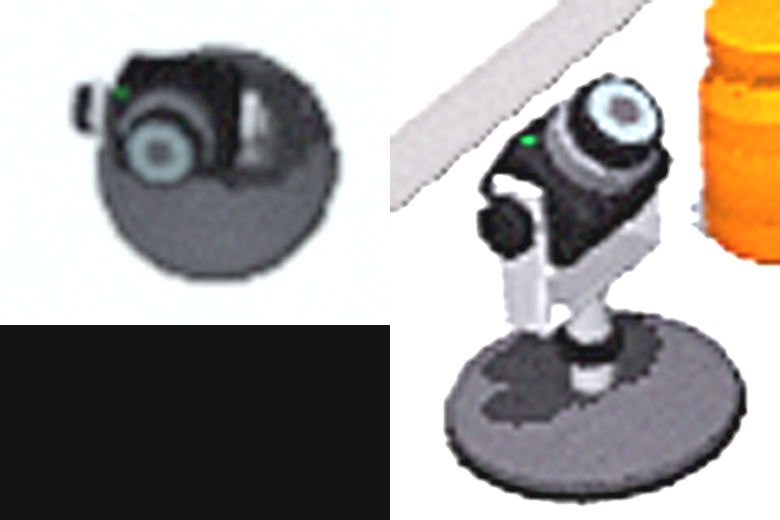

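The top crop shows the lens centre at crop (159,153) and the disc spanning 97–340 × 45–283. The side crop shows the lens at (624,108). The camera looks up and toward the robot.

```bash
cat >> h.py <<'E'
def frame(zdir,xhint):
    z=np.array(zdir,float);z/=np.linalg.norm(z);x=np.array(xhint,float);x-=z*(x@z);x/=np.linalg.norm(x)
    return R.from_matrix(np.c_[x,np.cross(z,x),z])
def delta(p,Rt,st=None):
    st=st or monitor.read_state(); r0=rot(st['eef_rot'])
    print('rv',np.degrees((r0.inv()*Rt).as_rotvec()).round(1).tolist(),'d',r0.inv().apply(np.array(p)-st['tcp_pos']).round(4).tolist())
def az(deg): return [np.cos(np.radians(deg)),np.sin(np.radians(deg)),0]
E
python3 - <<'E'
from h import *
t=load('top');s=load('side');w=load('wrist');st=monitor.read_state()
f=lambda c,o,k=6.5:(c+.5)/k-.5+o
L=tri([ray(t,f(159,155),f(153,132)),ray(s,f(234,135),f(108,190))]); print('lens',L)
D=onplane(t,f(218.5,155),f(164,132),.008); print('disc',D)
e=L[0]-[D[0],D[1],.092]; print('axis',e,np.linalg.norm(e))
r=rot(st['eef_rot']); print('cam off',r.inv().apply(w['eye']-st['tcp_pos']),'fwd',r.inv().apply(M(w)[:,2]),'camx',r.inv().apply(M(w)[:,0]))
delta([.42,-.25,.33],frame([0,0,-1],az(60)))
E
```

```text
lens (array([0.62872261, 0.24672602, 0.12153002]), [np.float64(0.0006978626601194578), np.float64(0.0006978626601194556)])
disc [0.64748686 0.24298366 0.008     ]
axis [-0.01876425  0.00374236  0.02953002] 0.035186994772028024
cam off [ 0.07038037 -0.00046783 -0.14494101] fwd [-2.72834510e-01  3.63572704e-04  9.62060912e-01] camx [-4.73959803e-04  9.99999756e-01 -5.12322245e-04]
rv [-0.1, -0.0, -37.7] d [0.2939, -0.2341, -0.0916]
```

```bash
python3 -m creep '[[0,0,-10,0.045,-0.036,-0.02,0.088],[0,0,-20,0.09,-0.072,-0.05,0.088],[0,0,-29,0.14,-0.11,-0.08,0.088],[0,0,-38,0.18,-0.145,-0.092,0.088],[0,0,-38,0.23,-0.18,-0.092,0.088]]'
python3 - <<'E'
from h import *
d=np.array([-.53,.1,.84]);d/=np.linalg.norm(d)
L=np.array([.629,.247,.1215])
Rt=frame(-d,az(105))
p=L+.17*d-Rt.apply([0.05,0,0])
print(p); delta(p,Rt)
print(monitor.read_state()['qpos'].round(2))
E
```

```text
time_s: 0.78
tcp_pos: [0.3825, -0.3234, 0.3319]
eef_rot: [0.001, 0.865, 0.502, 0.0]
wrist_force: [1.3, -0.7, -0.6]
width: 0.0876
grasp_force: 0.0
[0.54565861 0.21555869 0.27468504]
rv [-33.3, -0.8, -39.9] d [0.549, -0.1255, 0.0567]
[ 0.9   0.43 -0.43  1.79  0.21  0.96 -0.14]
```

```bash
python3 -m creep '[[-4,0,-5,0.06,-0.014,0,0.088],[-8,0,-10,0.12,-0.028,0,0.088],[-12,0,-15,0.18,-0.042,0.01,0.088],[-16,-0.4,-20,0.24,-0.056,0.02,0.088],[-20,-0.5,-24,0.3,-0.07,0.03,0.088]]'
python3 - <<'E'
from h import *
d=np.array([-.53,.1,.84]);d/=np.linalg.norm(d)
L=np.array([.629,.247,.1215])
Rt=frame(-d,az(105))
p=L+.17*d-Rt.apply([0.05,0,0])
print(p); delta(p,Rt)
print(monitor.read_state()['qpos'].round(2))
E
```

```text
time_s: 1.4
tcp_pos: [0.4683, -0.0339, 0.3015]
eef_rot: [0.15, 0.731, 0.661, 0.081]
wrist_force: [2.1, -0.2, -0.9]
width: 0.0883
grasp_force: 0.0
[0.54565861 0.21555869 0.27468504]
rv [-13.6, -0.4, -16.2] d [0.258, 0.0436, 0.0221]
[ 0.14  0.3  -0.36  2.21  0.7   0.44 -0.9 ]
```

```bash
python3 -m creep '[[-3,0,-4,0.055,0.01,0,0.088],[-7,0,-8,0.11,0.02,0.005,0.088],[-10,-0.2,-12,0.165,0.03,0.012,0.088],[-13.6,-0.4,-16,0.22,0.04,0.02,0.088],[-13.6,-0.4,-16,0.258,0.044,0.022,0.088]]'
python3 - <<'E'
from h import *
print(monitor.read_state()['qpos'].round(2))
w=snap('wrist'); print(proj(w,[.629,.247,.1215],True))
cv2.imwrite('pics/d.png',cv2.resize(w['color'][...,::-1],(800,600)))
E
```

```text
time_s: 2.02
tcp_pos: [0.5456, 0.2164, 0.2736]
eef_rot: [0.246, 0.609, 0.742, 0.133]
wrist_force: [0.3, -0.2, -0.2]
width: 0.0882
grasp_force: 0.0
[-0.58  0.5  -0.17  2.09  1.28  0.54 -1.64]
(np.float64(260.7769174216648), np.float64(129.40262634123636))
```

View pics/d.png

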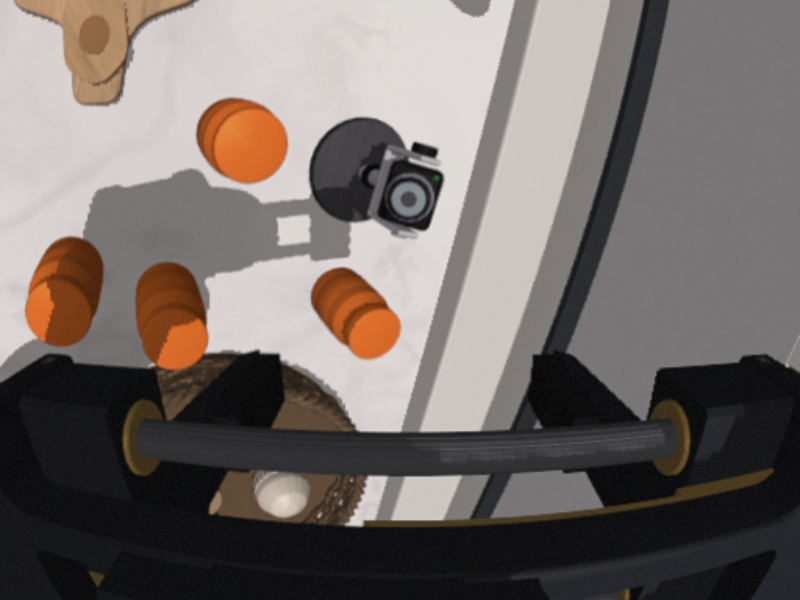

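The wrist view shows the lens at (408,199), almost concentric with the head, and nothing is in its way. I'll take one closer look to fix the axis.

```bash
python3 - <<'E'
from h import *
d=np.array([-.53,.1,.84]);d/=np.linalg.norm(d)
w=load('wrist')
L=tri([ray(w,408.5*.64-.5,199.5*.64-.5,True),ray(load('top'),179.05,155.1),ray(load('side'),170.6,206.2)]);print(L)
Rt=frame(-d,az(105)); p=L[0]+.06*d-Rt.apply([0.07,0,0]); delta(p,Rt); print(p)
E
```

```text
(array([0.62858258, 0.24779455, 0.12155217]), [np.float64(0.0015930992689963794), np.float64(0.0014563664288107245), np.float64(0.000683798327038085)])
rv [-0.1, -0.5, 0.0] d [-0.0275, -0.0018, 0.1089]
[0.60641017 0.18594548 0.18622888]
```

```bash
python3 -m creep '[[0,0,0,-0.014,0,0.05,0.088],[0,0,0,-0.028,-0.002,0.105,0.088],[0,0,0,-0.028,-0.002,0.108,0.088]]'
python3 - <<'E'
from h import *
w=snap('wrist'); u,v=proj(w,[.6286,.2478,.1216],True); print(u,v)
u0,v0=int(u)-45,int(v)-35; print(u0,v0)
cv2.imwrite('pics/e.png',cv2.convertScaleAbs(cv2.resize(w['color'][v0:v0+70,u0:u0+90,::-1],None,fx=8,fy=8,interpolation=cv2.INTER_CUBIC),alpha=1.6,beta=15))
E
```

```text
time_s: 2.45
tcp_pos: [0.6056, 0.1708, 0.1851]
eef_rot: [0.246, 0.612, 0.74, 0.13]
wrist_force: [-0.6, -0.0, 0.7]
width: 0.0879
grasp_force: 0.0
267.0187381141182 88.30722945004145
222 53
```

View pics/e.png

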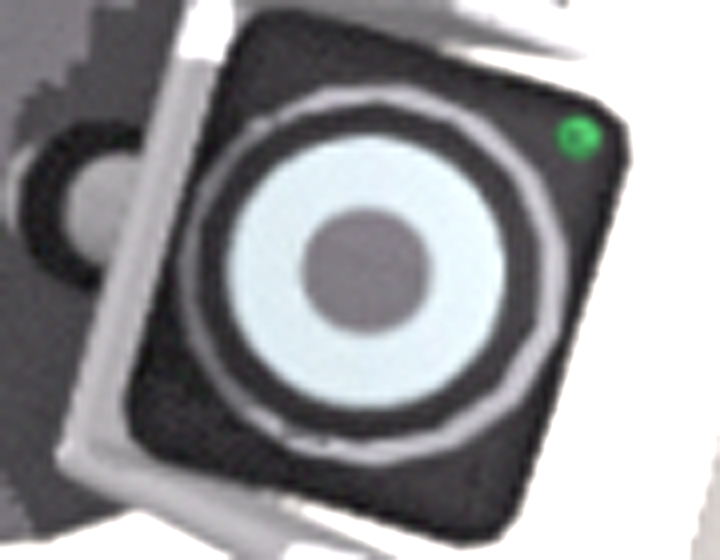

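The close view shows the lens centre at crop (366,270). The square face of the head has edges through (290,15)-(590,100), (628,170)-(522,510), (450,540)-(150,450) and (128,400)-(225,60). It is centred close to the lens, so this view is nearly on the axis.

```bash
python3 - <<'E'
from h import *
w=load('wrist');t=load('top');s=load('side')
f=lambda c,o,k=8:(np.array(c)+.5)/k-.5+np.array(o)
im=w['color'][53:123,222:312]; g=cv2.resize(im,None,fx=8,fy=8,interpolation=cv2.INTER_CUBIC).min(2)
m=(g>105).astype(np.uint8)*255
best=None
for c in cv2.findContours(m,cv2.RETR_EXTERNAL,cv2.CHAIN_APPROX_NONE)[0]:
    if len(c)>300: 
        e=cv2.fitEllipse(c)
        if np.hypot(e[0][0]-366,e[0][1]-270)<25: print('disc',e); best=e
h=lambda a,b:np.cross([*a,1],[*b,1])
ed=[h((290,15),(590,100)),h((628,170),(522,510)),h((450,540),(150,450)),h((128,400),(225,60))]
cs=[]
for i in range(4):
    q=np.cross(ed[i],ed[(i+1)%4]); cs.append(q[:2]/q[2])
print(np.round(cs))
q=np.cross(h(cs[0],cs[2]),h(cs[1],cs[3])); F=q[:2]/q[2]; print('face',F)
c=best[0] if best else (366,270)
cl=f(c,(222,53)); cf=f(F,(222,53))
rl=ray(w,*cl,True)
L,res=tri([rl,ray(t,179.05,155.1),ray(s,170.6,206.2)]); print('L',L,res)
rf=ray(w,*cf,True)
# axis: point B on rf with |L-B|=.020, L on rl
Lp=rl[0]+rl[1]*(rl[1]@(L-rl[0])); 
from scipy.optimize import brentq
k=np.linalg.norm(Lp-rl[0]); print('dist',k)
tt=brentq(lambda x:np.linalg.norm(rf[0]+x*rf[1]-Lp)-.02,k+.005,k+.04)
d1=(Lp-(rf[0]+tt*rf[1]))/.02
fm=lambda d:(d.round(3),np.degrees(np.arcsin(d[2])).round(1),np.degrees(np.arctan2(d[1],d[0])).round(1))
print('face d',*fm(d1))
# head y axis (level): edges top->bottom direction
P=[onplane(w,*f(x,(222,53)),.11,True) for x in cs]
c3=[]
n=-rl[1]
for x in cs:
    e,dd=ray(w,*f(x,(222,53)),True); c3.append(e+dd*((Lp-.02*n-e)@n)/(dd@n))
c3=np.array(c3);print('edges mm',[(np.linalg.norm(c3[i]-c3[i-1])*1000).round(1) for i in range(4)])
y=(c3[2]-c3[1])+(c3[3]-c3[0]);y/=np.linalg.norm(y);y2=(c3[0]-c3[1])+(c3[3]-c3[2]);y2/=np.linalg.norm(y2); print('ydirs',y.round(3),y2.round(3))
D=np.array([.6475,.2430,.092]); v=L-D; print('pivot d',*fm(v/np.linalg.norm(v)),np.linalg.norm(v))
print('view d',*fm(-rl[1]))
E
```

```text
disc ((367.233642578125, 271.0423278808594), (263.9367980957031, 269.0478210449219), 94.7397232055664)
disc ((367.1241455078125, 272.5267639160156), (358.9018859863281, 374.4169921875), 97.99857330322266)
[[645. 116.]
 [507. 557.]
 [117. 440.]
 [242.   1.]]
face [375.38868144 281.08714077]
L [0.62848545 0.24767638 0.12183319] [np.float64(0.0013143674814042705), np.float64(0.0013841746906294102), np.float64(0.000493326457686377)]
dist 0.20274502120069532
face d [-0.572  0.061  0.818] 54.9 173.9
edges mm [np.float64(38.3), np.float64(43.6), np.float64(38.1), np.float64(42.8)]
ydirs [-0.842  0.063 -0.536] [0.068 0.998 0.007]
pivot d [-0.533  0.131  0.836] 56.7 166.2 0.03568529883453678
view d [-0.535  0.031  0.844] 57.6 176.7
```

```bash
python3 -m creep '[[0,0,0,0,0,-0.06,0.088],[0,0,0,-0.02,0,-0.1,0.088],[5,0,0,-0.06,0,-0.12,0.088],[10,0,0,-0.12,0,-0.13,0.088]]'
python3 - <<'E'
from h import *
delta([.493,-.038,.19],frame([0,0,-1],az(90)))
print(monitor.read_state()['qpos'].round(2))
E
```

```text
time_s: 3.0
tcp_pos: [0.5559, 0.1097, 0.3072]
eef_rot: [0.219, 0.625, 0.744, 0.088]
wrist_force: [1.7, 0.2, -0.1]
width: 0.088
grasp_force: 0.0
rv [25.1, 10.8, 9.8] d [-0.1099, -0.1336, 0.0979]
[-0.37  0.41 -0.13  2.05  0.89  0.51 -1.06]
```

```bash
python3 -m creep '[[8,3,3,-0.03,-0.04,0.02,0.088],[16,7,6,-0.06,-0.075,0.045,0.088],[25,10.8,9.8,-0.085,-0.105,0.075,0.088],[25,10.8,9.8,-0.11,-0.134,0.098,0.088],[25,10.8,9.8,-0.11,-0.134,0.098,0.088]]'
python3 - <<'E'
from h import *
st=monitor.read_state(); print(st['qpos'].round(2), rot(st['eef_rot']).as_matrix().round(2).tolist())
w=snap('wrist'); print(proj(w,[.493,-.037,.099],True),proj(w,[.493,-.037,.01],True))
cv2.imwrite('pics/f.png',cv2.resize(w['color'][...,::-1],(800,600)))
E
```

```text
time_s: 3.62
tcp_pos: [0.491, -0.043, 0.1872]
eef_rot: [0.0, 0.71, 0.704, -0.002]
wrist_force: [-0.3, -0.4, -0.4]
width: 0.0884
grasp_force: 0.0
[ 0.24  0.62 -0.38  2.    0.4   0.59 -0.43] [[0.01, 1.0, -0.0], [1.0, -0.01, -0.0], [-0.0, -0.0, -1.0]]
(np.float64(262.0879274795948), np.float64(188.92413432966012)) (np.float64(261.5681231414261), np.float64(167.2955497080572))
```

View pics/f.png

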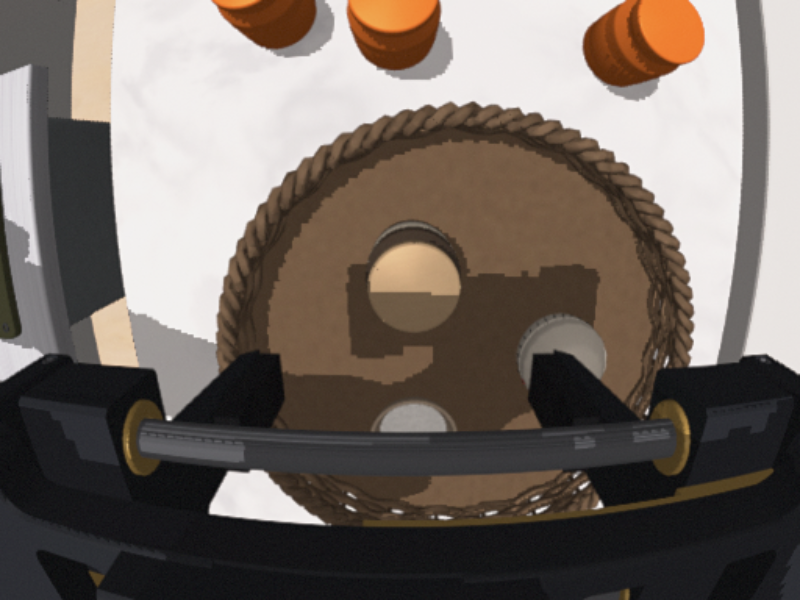

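The wrist view shows the cap centred at (414,287), with the timer at (562,345) and the pinch bowl at (413,418) clear of the fingers.

```bash
python3 - <<'E'
from h import *
w=load('wrist')
p=onplane(w,414.5*.64-.5,287.5*.64-.5,.099,True); q=onplane(load('top'),464.5*.64-.5,331.5*.64-.5,.099); print(p,q)
c=p; delta([c[0],c[1],.042],frame([0,0,-1],az(90)))
E
```

```text
[ 0.49521532 -0.03246081  0.099     ] [ 0.49385229 -0.03570013  0.099     ]
rv [0.1, 0.1, -0.3] d [0.0081, 0.0022, 0.1464]
```

```bash
python3 -m creep '[[0,0,0,0.008,0.0035,0.03,0.088],[0,0,0,0.008,0.0035,0.07,0.088],[0,0,0,0.008,0.0035,0.11,0.088],[0,0,0,0.008,0.0035,0.14,0.088],[0,0,0,0.008,0.0035,0.146,0.088]]' 
python3 -m creep '[[0,0,0,0,0,0,0.088],[0,0,0,0,0,0,0.05],[0,0,0,0,0,0,0.05],[0,0,0,0,0,0,0.05],[0,0,0,0,0,0,0.05]]' 25
python3 -m creep '[[0,0,0,0,0,0,0.045],[0,0,0,0,0,0,0.045],[0,0,0,0,0,0,0.045],[0,0,0,0,0,0,0.045]]' 25
```

```text
time_s: 4.3
tcp_pos: [0.4978, -0.03, 0.0418]
eef_rot: [0.001, 0.707, 0.707, 0.001]
wrist_force: [-0.1, 0.2, -0.2]
width: 0.088
grasp_force: 0.0
time_s: 4.92
tcp_pos: [0.4967, -0.0332, 0.042]
eef_rot: [0.001, 0.709, 0.705, -0.0]
wrist_force: [-1.1, -0.4, 5.2]
width: 0.0545
grasp_force: 25.0
time_s: 5.42
tcp_pos: [0.4967, -0.0332, 0.042]
eef_rot: [0.001, 0.709, 0.705, -0.0]
wrist_force: [-2.0, -0.1, 5.6]
width: 0.0546
grasp_force: 25.0
```

```bash
python3 -m creep '[[0,0,0,0,0,0,0.045],[0,0,0,0,0,-0.02,0.045],[0,0,0,0,0,-0.06,0.045],[0,0,0,0,0,-0.11,0.045],[0,0,0,0,0,-0.16,0.045]]' 32
python3 -m creep '[[0,0,0,0,0,-0.03,0.045],[0,0,0,0,0,-0.04,0.045],[0,0,0,0,0,-0.04,0.045]]'
python3 - <<'E'
from h import *
s=snap('side'); st=monitor.read_state(); r=rot(st['eef_rot']); g=st['tcp_pos']; print(st['tcp_pos'])
u,v=proj(s,g); u0,v0=int(u)-50,int(v)-50; print(u,v,u0,v0)
for k in (-.0187,.0313): print(proj(s,g+r.apply([0,0,k])))
cv2.imwrite('pics/g.png',cv2.convertScaleAbs(cv2.resize(s['color'][v0:v0+100,u0:u0+100,::-1],None,fx=6,fy=6,interpolation=cv2.INTER_CUBIC),alpha=1.6,beta=10))
E
```

```text
time_s: 6.05
tcp_pos: [0.4964, -0.0328, 0.2028]
eef_rot: [0.001, 0.709, 0.705, -0.0]
wrist_force: [1.0, 0.0, -2.4]
width: 0.0543
grasp_force: 32.0
time_s: 6.42
tcp_pos: [0.4966, -0.0328, 0.2413]
eef_rot: [0.001, 0.709, 0.705, -0.0]
wrist_force: [0.1, 0.7, -2.0]
width: 0.0543
grasp_force: 32.0
[ 0.49608332 -0.0327985   0.24056512]
286.13775579621836 116.39414687898558 236 66
(np.float64(286.59036739815826), np.float64(108.46609771903444))
(np.float64(285.3968530148213), np.float64(129.37197079795752))
```

View pics/g.png

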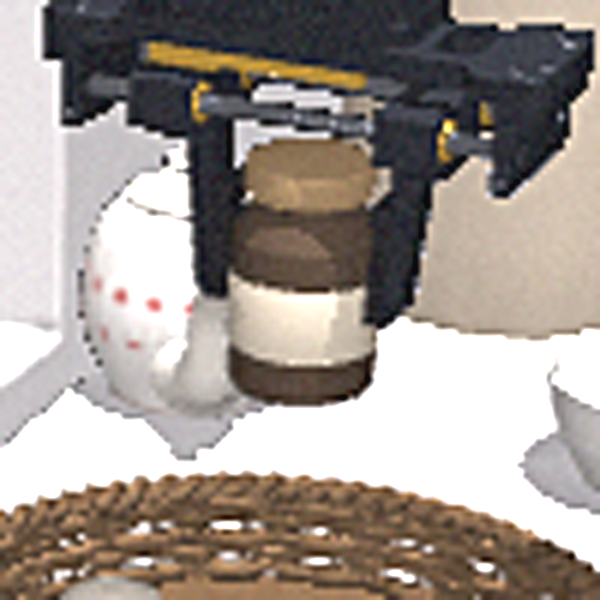

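The side crop shows the jar hanging upright and centred between the fingers, clear of the tray, with its bottom edge near crop (303,400).

```bash
cat > tgt.py <<'E'
from h import *
L=np.array([.6285,.2477,.1218]); e,a=np.radians([55.5,174]); d=np.array([np.cos(e)*np.cos(a),np.cos(e)*np.sin(a),np.sin(e)])
p=L+.132*d; Rt=frame(-d,az(84))
if __name__=='__main__': 
    print(p); delta(p,Rt); print(monitor.read_state()['qpos'].round(2))
E
python3 tgt.py
```

```text
[0.55414395 0.25551514 0.23058466]
rv [-34.5, -1.6, 5.6] d [0.2886, 0.0565, 0.0094]
[ 0.27  0.55 -0.46  1.93  0.36  0.74 -0.41]
```

```bash
python3 -m creep '[[0,0,0,0.02,0.003,0,0.045],[-5,0,1,0.055,0.01,-0.01,0.045],[-10,0,2,0.095,0.018,-0.02,0.045],[-15,-0.5,3,0.135,0.026,-0.02,0.045],[-20,-0.8,3.5,0.17,0.034,-0.02,0.045]]'
python3 tgt.py
```

```text
time_s: 7.1
tcp_pos: [0.5308, 0.1386, 0.2598]
eef_rot: [0.129, 0.719, 0.673, 0.117]
wrist_force: [0.7, -0.8, -2.5]
width: 0.0544
grasp_force: 32.0
[0.55414395 0.25551514 0.23058466]
rv [-14.4, -0.7, 2.1] d [0.1183, 0.0047, 0.0322]
[-0.36  0.46 -0.12  2.09  0.68  0.37 -1.14]
```

```bash
python3 -m creep '[[-4,0,0.5,0.03,0,0,0.045],[-8,-0.3,1,0.06,0,0.005,0.045],[-12,-0.5,1.5,0.09,0.002,0.014,0.045],[-14.4,-0.7,2,0.112,0.004,0.026,0.045],[-14.4,-0.7,2,0.118,0.0047,0.032,0.045]]'
python3 -m creep '[[0,0,0,0,0,0,0.045],[0,0,0,0,0,0,0.045]]'
python3 tgt.py
python3 - <<'E'
from tgt import *
s=snap('side'); t=snap('top')
st=monitor.read_state(); r=rot(st['eef_rot']); b=st['tcp_pos']+r.apply([0,0,.032])
for n,i,k in(('side',s,5),('top',t,5)):
    print(n,'base',np.round(proj(i,b),1),'lens',np.round(proj(i,L),1))
    u,v=np.array(proj(i,(b+L)/2)).astype(int); u0,v0=u-38,v-50; print(u0,v0)
    c=cv2.convertScaleAbs(cv2.resize(i['color'][v0:v0+90,u0:u0+76,::-1],None,fx=5,fy=5,interpolation=cv2.INTER_CUBIC),alpha=1.6,beta=10)
    out=c if n=='side' else np.hstack([out,c])
cv2.imwrite('pics/i.png',out)
E
```

```text
time_s: 7.72
tcp_pos: [0.5505, 0.2479, 0.2331]
eef_rot: [0.219, 0.709, 0.642, 0.192]
wrist_force: [0.2, -1.0, -1.1]
width: 0.0542
grasp_force: 32.0
time_s: 7.98
tcp_pos: [0.5519, 0.2452, 0.2346]
eef_rot: [0.219, 0.711, 0.64, 0.192]
wrist_force: [0.2, -0.0, -1.7]
width: 0.0543
grasp_force: 32.0
[0.55414395 0.25551514 0.23058466]
rv [-0.6, 0.4, 0.1] d [0.0106, -0.0013, 0.0039]
[-1.03  0.64  0.49  2.14  1.63  0.13 -2.39]
side base [195.7 173.1] lens [170.7 206.4]
144 140
top base [172.8 172.9] lens [178.5 154.9]
137 113
```

View pics/i.png

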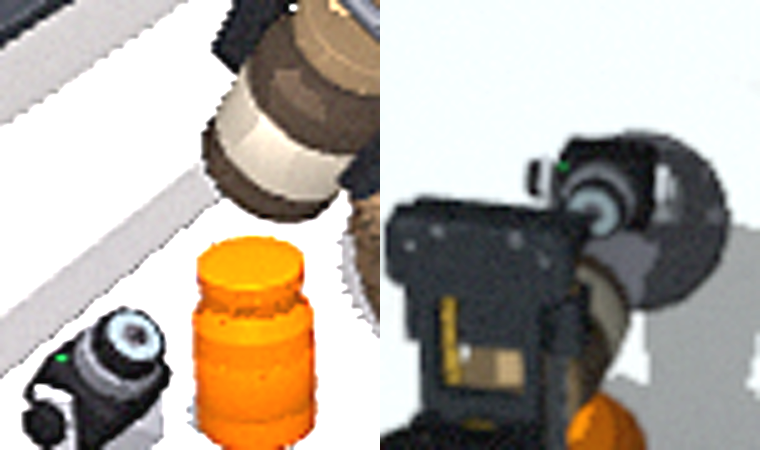

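The side crop shows the jar's underside facing the lens, and the lens is clear. The tool still has about 1 cm to go.

```bash
python3 -m creep '[[-0.6,0.4,0,0.005,-0.001,0.002,0.045],[-0.6,0.4,0,0.0106,-0.0013,0.0039,0.045],[-0.6,0.4,0,0.0106,-0.0013,0.0039,0.045],[-0.6,0.4,0,0.0106,-0.0013,0.0039,0.045]]'
python3 tgt.py
```

```text
time_s: 8.57
tcp_pos: [0.5548, 0.2566, 0.2315]
eef_rot: [0.22, 0.709, 0.64, 0.199]
wrist_force: [-0.0, -0.5, -1.5]
width: 0.0543
grasp_force: 32.0
[0.55414395 0.25551514 0.23058466]
rv [0.1, -0.1, 0.1] d [-0.0012, -0.0009, 0.0004]
[-1.01  0.64  0.44  2.13  1.68  0.17 -2.46]
```

```bash
python3 - <<'E'
from tgt import *
s=snap('side'); w=snap('wrist')
st=monitor.read_state(); r=rot(st['eef_rot']); T=st['tcp_pos']
def crop(i,c,n,fish,k=6,W=66,H=90):
    u,v=np.array(proj(i,c,fish)).astype(int); u0,v0=max(u-W//2,0),max(v-H//2,0)
    im=cv2.convertScaleAbs(cv2.resize(i['color'][v0:v0+H,u0:u0+W,::-1],None,fx=k,fy=k,interpolation=cv2.INTER_CUBIC),alpha=1.6,beta=10)
    def dots(P,col):
        for p in P:
            x=np.array(proj(i,p,fish)); x=(x-[u0,v0]+.5)*k-.5; cv2.circle(im,tuple(int(q) for q in x),1,col,-1)
    th=np.linspace(0,2*np.pi,60)
    for h,col in((0,(0,255,0)),(.075,(255,0,255))): dots([T+r.apply([.0285*np.cos(a),.0285*np.sin(a),.032-h]) for a in th],col)
    dots([L],(0,0,255)); dots([L+k2*d for k2 in np.linspace(0,.1,12)],(0,0,255))
    return im
a=crop(s,T+r.apply([0,0,.02]),'s',False); b=crop(w,L+.05*d,'w',True)
cv2.imwrite('pics/j.png',np.hstack([a,b])); print(a.shape,b.shape)
E
```

```text
(540, 396, 3) (540, 396, 3)
```

View pics/j.png

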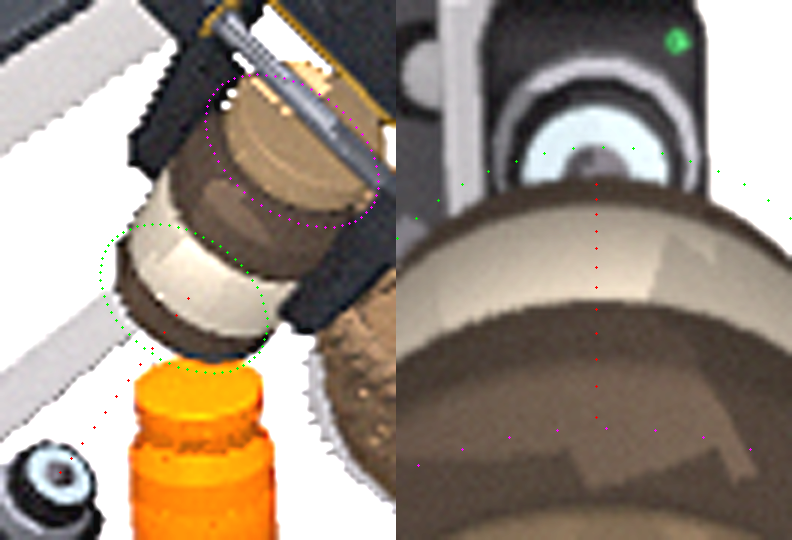

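The left crop shows the underside's rim between about (118,265), (225,360) and (268,345), a little inside the drawn 57 mm circle. The right crop shows the jar's far rim at y≈180, where I predicted 147. So the jar sits a few millimetres off my assumed place in the grip, and I'll measure that offset.

```bash
python3 - <<'E'
from tgt import *
from scipy.ndimage import map_coordinates
s=load('side'); w=load('wrist')
st=monitor.read_state(); r=rot(st['eef_rot']); T=st['tcp_pos']
def prof(i,p0,dirn,rng):
    q=p0[None]+np.outer(rng,dirn); return np.array([map_coordinates(i['color'][...,c].astype(float),[q[:,1],q[:,0]],order=1) for c in range(3)]).T
b=T+r.apply([0,0,.032]); pb=np.array(proj(s,b)); pa=np.array(proj(s,T+r.apply([0,0,-.03]))); ax=(pb-pa)/np.linalg.norm(pb-pa); n=np.array([ax[1],-ax[0]])
print('axis px/mm',np.linalg.norm(pb-pa)/62,'ax',ax,'n',n,'mm/px lateral',np.linalg.norm(b-s['eye'])/499.4*1000)
rng=np.arange(-22,22.1,1)
for h in(.004,.010,.035):
    P=prof(s,np.array(proj(s,T+r.apply([0,0,.032-h]))),n,rng); print('h',h,[f'{int(x)}:{int(c[0])},{int(c[2])}' for x,c in zip(rng,P)if abs(x)>11])
for o in(-8,-4,0,4,8):
    rg=np.arange(0,16); P=prof(s,pb+o*n,ax,rg); print('bot',o,[f'{int(c[0])},{int(c[2])}' for c in P])
for q in (0,90,180,270):print('rim',q,((np.array(proj(s,b+r.apply([.0285*np.cos(np.radians(q)),.0285*np.sin(np.radians(q)),0])))-pb)@np.c_[n,ax]).round(1))
E
```

```text
axis px/mm 0.40345420917424696 ax [-0.5916263   0.80621233] n [0.80621233 0.5916263 ] mm/px lateral 1.8873238524712854
h 0.004 ['-22:208,205', '-21:208,205', '-20:208,204', '-19:211,205', '-18:208,205', '-17:211,209', '-16:220,218', '-15:185,182', '-14:33,26', '-13:58,43', '-12:98,81', '12:107,93', '13:59,44', '14:17,5', '15:65,64', '16:210,209', '17:228,226', '18:222,222', '19:221,221', '20:221,220', '21:222,221', '22:226,225']
h 0.01 ['-22:210,207', '-21:209,206', '-20:209,205', '-19:208,204', '-18:209,207', '-17:211,208', '-16:220,218', '-15:129,127', '-14:93,81', '-13:108,90', '-12:118,101', '12:108,92', '13:102,85', '14:75,61', '15:53,41', '16:203,202', '17:231,230', '18:224,224', '19:223,222', '20:221,220', '21:233,233', '22:184,183']
h 0.035 ['-22:98,97', '-21:27,32', '-20:9,12', '-19:8,9', '-18:9,10', '-17:10,10', '-16:23,21', '-15:94,80', '-14:108,91', '-13:55,40', '-12:40,24', '12:42,27', '13:38,25', '14:23,21', '15:25,26', '16:21,24', '17:21,24', '18:24,28', '19:26,31', '20:18,25', '21:16,24', '22:13,17']
bot -8 ['131,112', '120,101', '74,55', '53,32', '52,34', '51,30', '57,41', '78,72', '137,135', '132,130', '131,129', '131,129', '131,128', '129,127', '129,127', '130,127']
bot -4 ['132,112', '129,110', '146,123', '76,57', '45,28', '52,31', '51,30', '46,23', '63,50', '136,134', '128,125', '108,106', '108,109', '149,148', '231,232', '239,241']
bot 0 ['133,112', '130,112', '130,112', '88,70', '46,30', '46,28', '48,30', '44,28', '49,34', '163,158', '239,239', '224,224', '220,222', '222,226', '223,231', '225,236']
bot 4 ['125,107', '128,108', '120,100', '56,39', '44,27', '44,28', '46,32', '40,28', '42,41', '190,132', '228,71', '226,13', '226,0', '226,0', '226,0', '228,0']
bot 8 ['118,100', '110,91', '58,42', '40,23', '45,29', '43,25', '31,31', '103,14', '212,0', '234,0', '230,0', '226,0', '228,0', '231,0', '231,0', '232,0']
rim 0 [-3.8 10.5]
rim 90 [-14.8  -2.5]
rim 180 [  3.7 -10. ]
rim 270 [14.9  2.5]
```

```bash
python3 - <<'E'
from tgt import *
w=load('wrist'); st=monitor.read_state(); r=rot(st['eef_rot']); T=st['tcp_pos']
P=lambda x,h,y=0:np.array(proj(w,T+r.apply([x,y,.032-h]),True)).round(1)
for n,x,h in(('base rim',.0285,0),('rim bev',.0285,.003),('cap top +x',.0245,.089),('cap bot +x',.0245,.075),('cap top -x',-.0245,.089),('cap top ctr',0,.089)): print(n,P(x,h),'at x-2mm',P(x-.002,h))
u=int(P(0,.089)[0]); print('u',u)
C=w['color'][:,u-1:u+2].mean(1).astype(int)
print([f'{v}:{c[0]},{c[1]},{c[2]}' for v,c in enumerate(C) if 60<=v<=270 and (v<75 or v>120)][::2])
hsv=cv2.cvtColor(w['color'],cv2.COLOR_RGB2HSV)
for o in(-30,-15,0,15,30):
    print(o,w['color'][118:190:2,u+o].sum(1).tolist())
E
```

```text
base rim [260.2 178.2] at x-2mm [260.2 181.3]
rim bev [260.2 179.3] at x-2mm [260.2 182.5]
cap top +x [260.8 252. ] at x-2mm [260.8 257.2]
cap bot +x [260.6 234.8] at x-2mm [260.6 239.6]
cap top -x [260.6 353.5] at x-2mm [260.6 356.6]
cap top ctr [260.7 309.5] at x-2mm [260.7 313.5]
u 260
['60:238,233,232', '62:237,232,231', '64:237,233,231', '66:237,233,232', '68:237,233,232', '70:237,233,231', '72:237,233,231', '74:237,232,231', '122:237,233,230', '124:237,233,231', '126:237,233,232', '128:237,233,232', '130:237,232,231', '132:237,233,231', '134:237,233,232', '136:239,234,233', '138:132,127,125', '140:25,23,26', '142:38,35,37', '144:33,30,32', '146:30,28,30', '148:162,159,163', '150:203,200,204', '152:124,122,124', '154:6,8,8', '156:17,16,18', '158:27,26,28', '160:31,29,31', '162:50,49,51', '164:123,122,127', '166:88,87,91', '168:18,18,18', '170:34,32,34', '172:129,138,142', '174:142,151,155', '176:140,149,153', '178:102,104,108', '180:80,75,81', '182:74,70,75', '184:38,30,25', '186:38,31,27', '188:71,64,57', '190:97,89,80', '192:104,96,86', '194:112,104,93', '196:120,111,99', '198
[... 791 characters left out ...]
 [701, 701, 703, 703, 703, 701, 704, 702, 707, 688, 355, 223, 250, 270, 352, 346, 333, 208, 34, 56, 79, 77, 83, 87, 62, 90, 184, 224, 164, 116, 88, 33, 36, 51, 87, 91]
0 [702, 700, 702, 704, 702, 702, 702, 703, 703, 708, 387, 73, 116, 94, 87, 490, 612, 370, 21, 62, 81, 90, 151, 381, 265, 48, 101, 412, 450, 444, 296, 247, 223, 89, 98, 190]
15 [702, 703, 700, 701, 699, 701, 700, 702, 701, 700, 698, 698, 701, 698, 701, 701, 701, 704, 148, 41, 74, 102, 84, 90, 97, 76, 78, 144, 236, 315, 374, 352, 347, 282, 108, 95]
30 [705, 708, 708, 705, 703, 704, 703, 702, 703, 703, 701, 702, 704, 700, 700, 700, 701, 698, 701, 701, 701, 699, 703, 700, 701, 700, 701, 701, 701, 702, 700, 700, 698, 702, 701, 699]
```

The jar sits about 1.7 mm off in tool x, which nearly cancels the remaining tool error. The underside is therefore within about 1–2 mm of its target. I'll hold a moment to check it is steady, then hand in.

```bash
python3 -m creep '[[0,0,0,0,0,0,0.045],[0,0,0,0,0,0,0.045],[0,0,0,0,0,0,0.045],[0,0,0,0,0,0,0.045]]'
python3 tgt.py
```

```text
time_s: 9.18
tcp_pos: [0.5546, 0.2569, 0.2313]
eef_rot: [0.22, 0.709, 0.64, 0.199]
wrist_force: [-0.7, 0.6, -1.5]
width: 0.0545
grasp_force: 32.0
[0.55414395 0.25551514 0.23058466]
rv [0.0, -0.2, 0.1] d [-0.0014, -0.0007, 0.0004]
[-1.01  0.64  0.44  2.13  1.69  0.17 -2.46]
```

```bash
python3 -c "
from station import order
print(order.job_done())"
```

```text
the job is handed in; nothing more can be done
None
```

I handed the job in at about 9.2 s with the jar held still in the gripper, its underside squarely facing the lens at 10 cm, to an estimated 1–2 mm in position and about 2° in angle; the hand-in returned no verdict.

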